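Turn over the flip cup and tap out the stuck cable gland

ROBOT

A 7-joint arm with a two-finger parallel gripper is mounted at the origin on the work surface. World frame = base frame: x ahead of the robot, y to its left, z up, the work surface at z = 0. Lengths are in m, angles in rad, forces in N, time in s.
With the tool pointing down it reaches from about 0.4 to 0.85 m from the base axis. Payload 10.4 kg.
Tool frame: the origin (TCP) lies midway between the tips of the shut fingers; the grasp point (between the pads) lies 19 mm behind it; z points along the fingers, y is the line along which they close (so a half turn about z gives the same grasp; the last joint's range is limited). The gripper opens to 87 mm and grips with 3 to 60 N. Pads are 19 mm wide; open, the fingers measure 117 mm over their backs; the gripper's body (75 mm by 190 mm) begins 51 mm behind the grasp point.
Start: joints at [1.163, 0.332, -0.065, 1.46, 0.022, 1.35, -0.088], TCP at [0.235, -0.579, 0.223] pointing down, gripper open.
Joint ranges: [-2.6, 2.6], [-0.5, 2.12], [-1.47, 1.34], [0.16, 2.42], [-1.27, 4.41], [0.06, 2.06], [-2.6, 2.6]. Speed limits (rad/s): [2.22, 2.22, 2.79, 2.79, 3.14, 3.14, 3.14].

INTERFACE

Orientations are given as a unit quaternion [x, y, z, w].
In Python, from bench import r gives the robot as it stands.
- The arm moves only by the tool arm_command, never from a script. Its arguments are lists of equal length, an entry for each row: "xyz": the shift along the world's x, y, z in m, a list of three; "rot": the turn, a rotation vector about the world's x, y, z in rad, a list of three. In form: {"xyz": [[tx, ty, tz], ...], "rot": [[ax, ay, az], ...]}. A call has 1 to 20 rows; each row is the pose to reach, as a shift and turn from the pose commanded when the call began; what a row does not reach only later rows make up. A row lasts 1/12 s, in which the tool goes at most 41.7 mm and 7.16 degrees, less where a joint would pass 70% of its speed; a pose out of reach is approached as far as the arm can. A call with a gripper value outside its range is refused whole. "grip" is the opening, from 0 (shut) to 1 (fully open), set as the call begins (left out, the last holds). The fingers move at their own pace and stop on an object; "squeeze" is the grip in N (left out, the last holds). Time passes only in rows, so rows that repeat a pose let the fingers close. It gives the time, the measured TCP pose, the force, the opening and the grip force at its end, in the units of the state.
- r.read_state(): the state, without advancing time (a new reading comes with each control period).
- r.camera(name): name is "scene" or "top" or "wrist"; returns the picture (400x640x3 uint8, red, green, blue); there is no depth.
- r.camera_model(name): a dict with "fx", "fy", "cx", "cy" (pixels), "T" (4x4, takes a point from camera to world coordinates). Camera axes: x right, y up, looking along -z (the intrinsics and any distortion apply to the point x, -y, -z); pixel columns grow to the right and rows downward; lengths in m; the calibration is good to about 2 mm. A picture is of the moment at which its call begins: read the wrist's pose just before it. camera_model takes no time and is no camera call; for the wrist camera it gives the pose at the moment of the call.
- r.close_job(): hands the job in; it is judged then, once.
Trained networks look in the newest picture that a camera, given by its name, has taken for a name from the list of things; names that differ only in an ending like _2 or _b are one class to them, and where a whole thing is asked for, a point or a joint stands for the part that bears it (a point fixed in the world has none). Each returns a list of dicts, best first, with "conf" (0 to 1); they miss things now and then, are a little off and sometimes report something else, mostly with a low value. They report only what shows in the picture. A call takes as long as a camera call. They do not tell look-alikes from the thing itself.
- r.look_for(label, camera): "at" ([x, y, z] in m, in the coordinates of the camera as it stood for that picture, good to about 4 mm: the middle of the surface that is visible of it).
- r.spot_point(label, camera): "at" ([x, y, z] in m, in the coordinates of the camera as it stood for that picture, good to about 4 mm: a listed point, or the origin of a listed thing).
The state is a dict: "time": time; "joint_positions": joint angles; "joint_vel": joint speeds; "joint_torque": joint torques, N m; "ee_pos": TCP position; "eef_rot": TCP orientation; "ft_force": force on the tool from outside, world axes, zero at the start; "torque": the same for the moment, N m; "width": finger opening in m; "grip_force": force on a finger pad.
Only numpy, scipy, OpenCV 4.12 (cv2) and the standard library are available. Lean on these libraries where they do the work, as an engineer would, in place of code of your own. Each camera call takes 0.05 s, during which the arm holds its last target. There are 200 camera calls.

TASK

A brass cable gland is stuck in the blue flip-over cup. Take the steel bar at the side of the blue cup and swing the cup right over until it hangs upside down above its tray with the gland still stuck in it, then tap the yellow knock-out button on its upturned bottom all the way down, so that the gland drops into the tray. Let go, leave the blue cup turned over, and leave the red cup as it is.

Things in the scene. Friction and masses are not known exactly. Their poses are not given: they have to be found in the camera images.
- blue_grip (a point): Point to grip, mid-way on the blue cup's level steel bar (10 mm diameter, 20 mm free each way). Axes turn with the cup: upright at first, z up, y along the bar to the cup (its centre 60 mm off), x level to the hinge axis, 75 mm away, parallel to y. The cup swings up and over it half a turn, stop to stop; bar 85 mm above the bench at both ends. Stiff hinge (2 to 5 N at the bar), stays where left.
- blue_button (a point): Centre of the outer face of the yellow knock-out button, 28 mm diameter, in the middle of the blue cup's bottom: under the cup at first (z up), on top once it is turned over (z down), 124 mm above the bench. Sprung, 9 mm travel, about 5 to 10 N to press right down; that pushes the gland past the sprung balls that hold it. Cup: round, 48 mm outside, 45 mm high, bottom 14 mm inside of this face.
- gland_mid (a point): Centre, half-way up, of the brass cable gland: collar 36 mm diameter, 16 mm high, with a thread 30 mm diameter, 14 mm high on it (30 mm in all), about 90 g; z from collar to thread. At the start it is stuck collar down in the blue cup, 10 mm below the rim, held firmly enough to stay when the cup is turned over.
- blue_tray (a point): Centre of the inner floor of the blue cup's tray: fixed grey open tray, 114 x 114 mm inside, walls 23 mm high, floor 7 mm above the bench, beyond the hinge, where the cup comes when turned over. x points from hinge to tray, y along the hinge, z up.
- red_grip (a point): Like point on the bar of the red cup, a second station of the same kind with a black plug in its cup: a bystander, to be left as it is. Same axes as the blue one; its cup may stand tipped by up to 0.3 rad.
Not all that is in view belongs to the job. There is more than one size of the part that bears gland_mid; the job needs the smaller.

How it is judged:
On the way, in this order (a step that is already met when the one before it is completed fails the run):
1. the blue cup is upside down over its tray with the gland still in it (angle between blue_grip's own z axis and vertical above 2.9 rad and z of gland_mid in the frame of blue_grip below 0.001 m and y of gland_mid in the frame of blue_grip above 0.05 m), for 0.2 s.
2. the gland has dropped out into the tray (x of gland_mid in the frame of blue_tray between -0.055 and 0.055 m and y of gland_mid in the frame of blue_tray between -0.055 and 0.055 m and z of gland_mid in the frame of blue_tray below 0.03 m), for 0.2 s.
At the end, for the whole second after the job is handed in: The gland lies at rest in the blue cup's tray (its centre within 55 mm of the tray's centre along each side, less than 30 mm above the floor), and the blue cup is upside down to within about 14 degrees (all of step 2 and angle between blue_grip's own z axis and vertical above 2.9 rad and linear speed of gland below 0.03 m/s); the robot touches nothing.
It fails at once if the red cup is moved (its bar by more than 15 mm) (distance of red_grip from where it was at the start of the episode above 0.015 m).
It also fails if it takes over 51 s, if anything falls off the work surface, if the arm or the gripper's body presses on something with over 40 N, if the wrist force passes 120 N, or if a joint passes its speed limit or range.

## Working session

There is one attempt and no reset: what is moved stays moved. The work goes in short steps, Python scripts to look and compute and a tool call to move; the robot and the scene stay as the last step left them, time stands still between calls to the robot, and variables do not carry over. Pictures are saved under pics/ and viewed, at most 10 in all, crops included, and the job is handed in when it is done.

Besides the shell and the picture viewer there is one more tool, called after "Request:" as name(argument=value, ...) on one line, values as JSON. arm_command: Moves the arm, as the interface text tells. Its arguments: {"type":"object","properties":{"xyz":{"type":"array"},"rot":{"type":"array"},"grip":{"type":"number"},"squeeze":{"type":"number"}},"required":["xyz","rot"]}

```bash
mkdir -p pics
cat > h.py <<'E'
from bench import r
import numpy as np, cv2
def snap(c,f=None):
    T=np.array(r.camera_model(c)["T"]); im=r.camera(c)
    if f: cv2.imwrite("pics/"+f,np.ascontiguousarray(im[:,:,::-1]))
    return T
def pts(c,T,labels):
    for l in labels:
        for d in r.spot_point(l,c)[:3]:
            print(c,l,round(d["conf"],2),np.round((T@np.r_[d["at"],1])[:3],4))
def pix(c,p,T=None):
    m=r.camera_model(c); T=np.array(m["T"]) if T is None else T
    q=np.linalg.inv(T)@np.r_[p,1]; return m["cx"]+m["fx"]*q[0]/-q[2], m["cy"]+m["fy"]*-q[1]/-q[2]
E
python3 - <<'E'
from h import *
for c in("top","scene"):
    T=snap(c,c+"0.png"); pts(c,T,["blue_grip","blue_button","gland_mid","blue_tray","red_grip"])
s=r.read_state();print(s["time"],s["ee_pos"],s["eef_rot"]); m=r.camera_model("top");print({k:m[k] for k in m if k!="T"})
E
```

```text
top blue_grip 0.58 [ 0.4547 -0.1628  0.085 ]
top gland_mid 0.79 [ 0.3424 -0.154   0.0144]
top gland_mid 0.57 [ 0.4606 -0.0989  0.079 ]
top blue_tray 0.56 [ 0.6167 -0.125   0.0099]
top red_grip 0.64 [0.4823 0.0877 0.09  ]
scene blue_grip 0.92 [ 0.4544 -0.1627  0.0895]
scene gland_mid 0.72 [ 0.3391 -0.1479  0.022 ]
scene gland_mid 0.5 [ 0.4647 -0.1039  0.0805]
scene blue_tray 0.64 [ 0.6143 -0.1224  0.0095]
scene blue_tray 0.42 [ 0.4559 -0.1622  0.0878]
scene red_grip 0.61 [0.4795 0.0886 0.0879]
0.6 [ 0.23460101 -0.57932207  0.22259578] [9.81553175e-01 1.91189336e-01 1.33516895e-05 5.40519130e-05]
{'fx': 397.38938981578167, 'fy': 397.38938981578167, 'cx': 322.0869926277741, 'cy': 199.52947682160027}
```

```bash
python3 -c "
import cv2
" ; ls pics
```

```text
scene0.png
top0.png
```

View pics/top0.png

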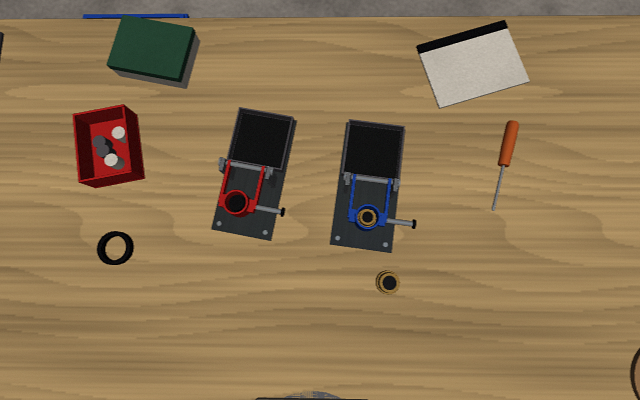

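View pics/scene0.png

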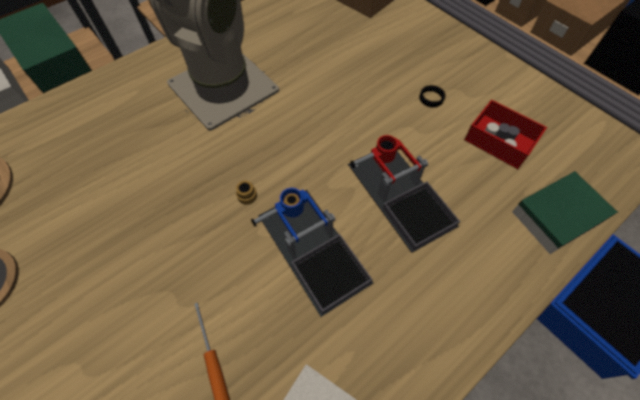

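The top view shows the blue cup at about (367,217), with its bar running right to a black knob at (413,224). The tray is at (375,150), and the loose decoy gland is at (388,282). The red station is at about (235,202). The scene view agrees. Station yaw is about -0.14, so I'll move to hover over the bar.

Request:
arm_command(xyz=[[0.22,0.4165,0],[0.22,0.4165,0],[0.22,0.4165,0],[0.22,0.4165,0],[0.22,0.4165,0],[0.22,0.4165,0],[0.22,0.4165,0],[0.22,0.4165,0],[0.22,0.4165,0],[0.22,0.4165,0],[0.22,0.4165,0],[0.22,0.4165,0],[0.22,0.4165,0],[0.22,0.4165,0],[0.22,0.4165,0],[0.22,0.4165,0],[0.22,0.4165,0]], rot=[[0,0,1.046],[0,0,1.046],[0,0,1.046],[0,0,1.046],[0,0,1.046],[0,0,1.046],[0,0,1.046],[0,0,1.046],[0,0,1.046],[0,0,1.046],[0,0,1.046],[0,0,1.046],[0,0,1.046],[0,0,1.046],[0,0,1.046],[0,0,1.046],[0,0,1.046]], grip=1)

```text
time: 2.02
ee_pos: [0.4542, -0.164, 0.2226]
eef_rot: [0.756, 0.655, -0.0, 0.0]
ft_force: [-0.5, 0.1, -0.5]
width: 0.0872
grip_force: 0.0
```

Run:
```python
from h import *
T=snap("wrist","w1.png"); pts("wrist",T,["blue_grip","gland_mid","blue_tray"])
s=r.read_state();print(s["time"],s["ee_pos"],s["eef_rot"])
print(pix("wrist",[.4545,-.1628,.085],T),pix("wrist",[.4626,-.101,.08],T))
```

```text
wrist blue_grip 0.68 [ 0.4551 -0.1621  0.0857]
wrist gland_mid 0.79 [ 0.3405 -0.1453  0.0248]
wrist gland_mid 0.56 [ 0.4616 -0.1054  0.0818]
wrist blue_tray 0.59 [ 0.6173 -0.1196  0.0073]
2.2167 [ 0.454471   -0.16323382  0.22257895] [7.55104049e-01 6.55604968e-01 1.95558827e-05 3.38463531e-05]
(np.float64(323.8478280854278), np.float64(183.6995238544882)) (np.float64(323.0258005307399), np.float64(118.5224439775677))
```

View pics/w1.png

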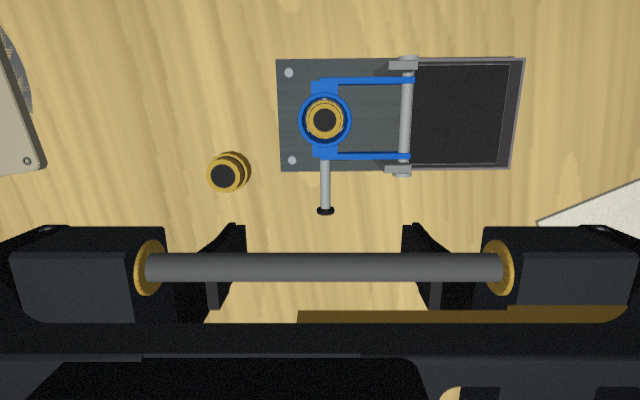

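The wrist view shows the bar vertical at column 325, with its free part at rows 160–207 and the cup at (325,120). The tool is aligned, so I'll descend and close.

Request:
arm_command(xyz=[[0.0005,0.0005,-0.04],[0.0005,0.0005,-0.08],[0.0005,0.0005,-0.115],[0.0005,0.0005,-0.14],[0.0005,0.0005,-0.156],[0.0005,0.0005,-0.156],[0.0005,0.0005,-0.156]], rot=[[0,0,0],[0,0,0],[0,0,0],[0,0,0],[0,0,0],[0,0,0],[0,0,0]])

```text
time: 2.8
ee_pos: [0.4548, -0.1622, 0.0665]
eef_rot: [0.755, 0.656, -0.0, -0.001]
ft_force: [0.2, 0.5, 0.4]
width: 0.0871
grip_force: 0.0
```

Request:
arm_command(xyz=[[0,0,0],[0,0,0],[0,0,0],[0,0,0],[0,0,0],[0,0,0],[0,0,0],[0,0,0],[0,0,0],[0,0,0]], rot=[[0,0,0],[0,0,0],[0,0,0],[0,0,0],[0,0,0],[0,0,0],[0,0,0],[0,0,0],[0,0,0],[0,0,0]], grip=0, squeeze=30)

```text
time: 3.63
ee_pos: [0.4551, -0.1623, 0.0665]
eef_rot: [0.755, 0.656, 0.0, -0.0]
ft_force: [-0.3, -0.3, 0.6]
width: 0.0282
grip_force: 0.0
```

Request:
arm_command(xyz=[[0,0,0],[0,0,0],[0,0,0],[0,0,0],[0,0,0],[0,0,0]], rot=[[0,0,0],[0,0,0],[0,0,0],[0,0,0],[0,0,0],[0,0,0]])

```text
time: 4.13
ee_pos: [0.4558, -0.1624, 0.0668]
eef_rot: [0.755, 0.656, 0.001, 0.001]
ft_force: [4.9, -0.5, -3.5]
width: 0.0087
grip_force: 30.0
```

```bash
python3 -c "
import numpy as np
for t in np.linspace(0,np.pi,21)[1:]:
  d=.075*(1-np.cos(t));print([round(d*.99,4),round(-d*.14,4),round(.075*np.sin(t),4)],end=',')"
```

```text
[np.float64(0.0009), np.float64(-0.0001), np.float64(0.0117)],[np.float64(0.0036), np.float64(-0.0005), np.float64(0.0232)],[np.float64(0.0081), np.float64(-0.0011), np.float64(0.034)],[np.float64(0.0142), np.float64(-0.002), np.float64(0.0441)],[np.float64(0.0217), np.float64(-0.0031), np.float64(0.053)],[np.float64(0.0306), np.float64(-0.0043), np.float64(0.0607)],[np.float64(0.0405), np.float64(-0.0057), np.float64(0.0668)],[np.float64(0.0513), np.float64(-0.0073), np.float64(0.0713)],[np.float64(0.0626), np.float64(-0.0089), np.float64(0.0741)],[np.float64(0.0742), np.float64(-0.0105), np.float64(0.075)],[np.float64(0.0859), np.float64(-0.0121), np.float64(0.0741)],[np.float64(0.0972), np.float64(-0.0137), np.float64(0.0713)],[np.float64(0.108), np.float64(-0.0153), np.float64(0.0668)],[np.float64(0.1179), np.float64(-0.0167), np.float64(0.0607)],[np.float64(0.1268), np.float64(-0.0179), np.float64(0.053)],[np.float64(0.1343), np.float64(-0.019), np.float64(0.0441)],[np.float64(0.1404), np.float64(-0.0199), np.float64(0.034)],[np.float64(0.1449), np.float64(-0.0205), np.float64(0.0232)],[np.float64(0.1476), np.float64(-0.0209), np.float64(0.0117)],[np.float64(0.1485), np.float64(-0.021), np.float64(0.0)],
```

Request:
arm_command(xyz=[[0.001,0,0.012],[0.004,-0.0005,0.023],[0.008,-0.001,0.034],[0.014,-0.002,0.044],[0.0217,-0.003,0.053],[0.0306,-0.0043,0.0607],[0.0405,-0.0057,0.0668],[0.0513,-0.0073,0.0713],[0.0626,-0.0089,0.0741],[0.0742,-0.0105,0.075],[0.0742,-0.0105,0.075]], rot=[[0,0,0],[0,0,0],[0,0,0],[0,0,0],[0,0,0],[0,0,0],[0,0,0],[0,0,0],[0,0,0],[0,0,0],[0,0,0]])

```text
time: 5.05
ee_pos: [0.5309, -0.1728, 0.1427]
eef_rot: [0.755, 0.656, 0.0, 0.0]
ft_force: [0.1, 0.2, 7.3]
width: 0.009
grip_force: 30.0
```

Run:
```python
from h import *
for c in ("wrist","scene"):
    T=snap(c,c+"2.png"); pts(c,T,["blue_grip","gland_mid"])
a=cv2.imread("pics/wrist2.png");b=cv2.imread("pics/scene2.png")[120:320,180:440]
cv2.imwrite("pics/m2.png",np.hstack([cv2.resize(a,(400,250)),cv2.resize(b,(325,250))]))
```

```text
wrist blue_grip 0.83 [ 0.5297 -0.1709  0.1588]
wrist gland_mid 0.91 [ 0.3401 -0.1466  0.0211]
scene gland_mid 0.54 [ 0.5351 -0.1107  0.1626]
scene gland_mid 0.39 [ 0.3377 -0.15    0.0251]
```

View pics/m2.png

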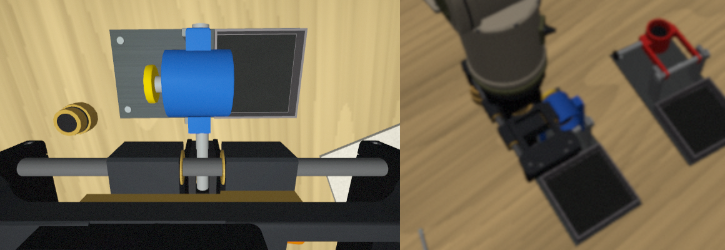

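The cup is on its side, with the yellow button facing left at (150,85) in the left panel and the bar still held. I'll swing the second half.

Request:
arm_command(xyz=[[0.0117,-0.0016,-0.0009],[0.023,-0.0032,-0.0037],[0.0338,-0.0048,-0.0082],[0.0437,-0.0062,-0.0143],[0.0526,-0.0074,-0.022],[0.0601,-0.0085,-0.0309],[0.0662,-0.0094,-0.041],[0.0707,-0.01,-0.0518],[0.0734,-0.0104,-0.0633],[0.0743,-0.0105,-0.075],[0.0743,-0.0105,-0.077],[0.0743,-0.0105,-0.077],[0.0743,-0.0105,-0.077]], rot=[[0,0,0],[0,0,0],[0,0,0],[0,0,0],[0,0,0],[0,0,0],[0,0,0],[0,0,0],[0,0,0],[0,0,0],[0,0,0],[0,0,0],[0,0,0]])

```text
time: 6.43
ee_pos: [0.6043, -0.1833, 0.0637]
eef_rot: [0.755, 0.656, 0.001, 0.001]
ft_force: [7.2, -0.6, -5.5]
width: 0.0089
grip_force: 30.3
```

Run:
```python
from h import *
T=snap("wrist","w3.png"); pts("wrist",T,["blue_grip","blue_button","gland_mid"])
```

```text
wrist blue_grip 0.86 [ 0.6034 -0.1803  0.0848]
wrist blue_button 0.69 [ 0.6151 -0.125   0.1268]
```

View pics/w3.png

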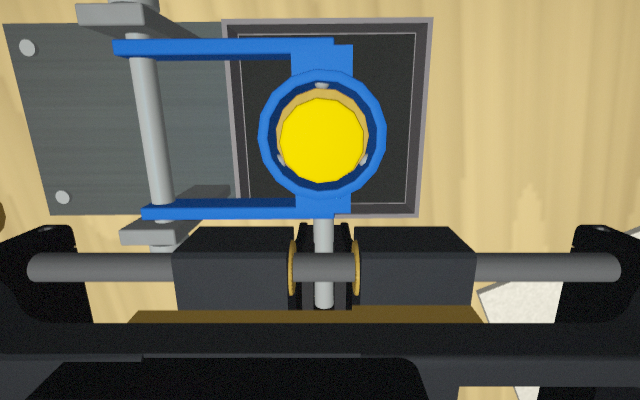

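The cup is fully over, with the yellow button on top at (322,140) and the bar at column 323. I'll release, lift, and then look from above.

Request:
arm_command(xyz=[[0,0,0],[0,0,0],[0,0,0],[0,0,0],[0,0,0],[0,0,0],[0,0,0.03],[0,0,0.06],[0,0,0.1],[0,0,0.14],[0,0,0.14],[0,0,0.14]], rot=[[0,0,0],[0,0,0],[0,0,0],[0,0,0],[0,0,0],[0,0,0],[0,0,0],[0,0,0],[0,0,0],[0,0,0],[0,0,0],[0,0,0]], grip=0.5)

```text
time: 7.63
ee_pos: [0.605, -0.1835, 0.2075]
eef_rot: [0.755, 0.656, 0.001, 0.002]
ft_force: [-0.4, 0.4, -0.8]
width: 0.0434
grip_force: 0.0
```

Run:
```python
from h import *
T=snap("wrist","w4.png"); pts("wrist",T,["blue_grip","blue_button","gland_mid"])
im=cv2.imread("pics/w4.png");h=cv2.cvtColor(im,cv2.COLOR_BGR2HSV)
m=cv2.inRange(h,(26,180,150),(34,255,255));n,l,st,ce=cv2.connectedComponentsWithStats(m);i=1+st[1:,4].argmax()
u,v=ce[i];k=r.camera_model("wrist");d=T[:3,:3]@[(u-k["cx"])/k["fx"],-(v-k["cy"])/k["fy"],-1];o=T[:3,3]
print(st[i],ce[i],o+d*(.124-o[2])/d[2]);s=r.read_state();print(s["ee_pos"],s["time"],s["width"])
```

```text
wrist blue_grip 0.75 [ 0.603  -0.1829  0.0856]
wrist blue_grip 0.54 [ 0.6192 -0.1198  0.0083]
wrist blue_button 0.55 [ 0.6153 -0.1241  0.1229]
wrist gland_mid 0.96 [ 0.6085 -0.121   0.0884]
wrist gland_mid 0.84 [ 0.3405 -0.1462  0.0223]
[304 105  35  36 991] [320.84258325 122.07265388] [ 0.61202415 -0.12130049  0.124     ]
[ 0.60282409 -0.18328274  0.20293378] 7.8333 0.04405235145198993
```

Request:
arm_command(xyz=[[0.005,0.03,0],[0.01,0.061,0],[0.01,0.061,0],[0.01,0.061,0],[0.01,0.061,0],[0.01,0.061,-0.02],[0.01,0.061,-0.04],[0.01,0.061,-0.055],[0.01,0.061,-0.065],[0.01,0.061,-0.065],[0.01,0.061,-0.065]], rot=[[0,0,0],[0,0,0],[0,0,0],[0,0,0],[0,0,0],[0,0,0],[0,0,0],[0,0,0],[0,0,0],[0,0,0],[0,0,0]], grip=0, squeeze=20)

```text
time: 8.75
ee_pos: [0.6134, -0.123, 0.1394]
eef_rot: [0.755, 0.656, -0.0, -0.0]
ft_force: [0.2, 0.7, 0.3]
width: 0.0004
grip_force: 0.0
```

Request:
arm_command(xyz=[[0,0,-0.004],[0,0,-0.008],[0,0,-0.012],[0,0,-0.015],[0,0,-0.018],[0,0,-0.021],[0,0,-0.023],[0,0,-0.025],[0,0,-0.025],[0,0,-0.025],[0,0,-0.025]], rot=[[0,0,0],[0,0,0],[0,0,0],[0,0,0],[0,0,0],[0,0,0],[0,0,0],[0,0,0],[0,0,0],[0,0,0],[0,0,0]])

```text
time: 9.67
ee_pos: [0.6138, -0.1223, 0.1155]
eef_rot: [0.755, 0.656, 0.0, 0.0]
ft_force: [-2.2, 0.3, 7.2]
width: 0.0002
grip_force: 3.7
```

Run:
```python
from h import *
T=snap("scene","s5.png"); pts("scene",T,["blue_grip","blue_button","gland_mid"])
s=r.read_state();print(s["ee_pos"],s["ft_force"],s["time"])
```

```text
scene blue_grip 0.93 [ 0.6036 -0.1819  0.0852]
scene gland_mid 0.55 [ 0.3397 -0.1484  0.0259]
scene gland_mid 0.53 [ 0.6118 -0.1221  0.0236]
[ 0.61377394 -0.12237122  0.11544654] [-2.9466695   0.90083532  7.07377594] 9.8667
```

The gland now reads z≈0.024, which puts it in the tray. I'll retreat and check.

Request:
arm_command(xyz=[[0,0,0.02],[0,0,0.06],[0,-0.03,0.1],[-0.03,-0.07,0.12],[-0.06,-0.11,0.13],[-0.09,-0.14,0.13],[-0.12,-0.17,0.13],[-0.12,-0.2,0.13],[-0.12,-0.2,0.13],[-0.12,-0.2,0.13]], rot=[[0,0,0],[0,0,0],[0,0,0],[0,0,0],[0,0,0],[0,0,0],[0,0,0],[0,0,0],[0,0,0],[0,0,0]])

```text
time: 10.7
ee_pos: [0.4909, -0.3274, 0.2444]
eef_rot: [0.757, 0.653, -0.001, 0.0]
ft_force: [0.3, -0.7, 0.0]
width: 0.0006
grip_force: 0.0
```

Run:
```python
from h import *
for c in ("top","scene"):
    T=snap(c,c+"6.png"); pts(c,T,["blue_grip","gland_mid","red_grip"])
a=cv2.imread("pics/top6.png")[80:280,180:440];b=cv2.imread("pics/scene6.png")[120:320,220:480]
cv2.imwrite("pics/m6.png",np.hstack([cv2.resize(a,(390,300)),cv2.resize(b,(390,300))]))
```

```text
top blue_grip 0.61 [ 0.6029 -0.1793  0.0867]
top gland_mid 0.82 [ 0.3382 -0.1552  0.0194]
top gland_mid 0.56 [ 0.6116 -0.1196  0.0196]
top red_grip 0.86 [0.4794 0.0884 0.0893]
scene blue_grip 0.64 [ 0.6023 -0.1829  0.0879]
scene gland_mid 0.62 [ 0.6095 -0.1231  0.021 ]
scene red_grip 0.66 [0.4793 0.088  0.0892]
```

View pics/m6.png

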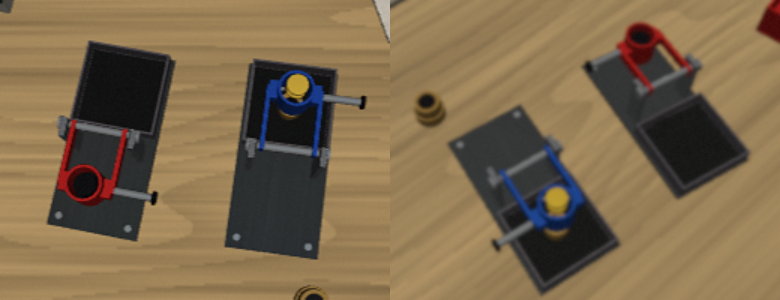

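The blue cup is upside down, and the gland sits in the tray under it at (555,232) in the right panel. The red cup hasn't moved. Handing in.

```bash
python3 -c "
from bench import r
print(r.close_job())"
```

```text
the job is handed in; nothing more can be done
None
```

The blue cup is turned over and released, the gland was knocked out and lies in its tray, the red cup is untouched, and the job is handed in (about 11 s used; the hand-in call returned no verdict).

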